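# Make up two pottery class kits

## Task

Make up the two class kits from the stock between the trays: the blue-rimmed tray gets the blue pot with the white lid and the red rib, the yellow-rimmed tray gets the white pot with the black lid and the turquoise-glazed test chip. Stand each pot upright in the middle of its tray's round mark, and lay the rib or chip flat in the middle of the cork strip, lengthwise along it. Leave the wooden rib and the cream chip where they lie, and never tip a pot over.

Things in the scene. Friction and masses are not known exactly. Their poses are not given: they have to be found in the camera images.
- pot_blue_mid (a point): Screw-lid pigment pot, blue body with a white lid, 52 mm in diameter (body 50 mm), 65 mm high, about 0.12 kg, standing loose. The point is its centre, half-way up (32.5 mm above its foot); z up.
- pot_black_mid (a point): Screw-lid pigment pot, white body with a black lid, 64 mm in diameter (body 62 mm), 65 mm high, about 0.12 kg, standing loose. The point is its centre, half-way up (32.5 mm above its foot); z up.
- chip_turquoise_mid (a point): Test chip partly glazed in turquoise, 62 x 38 x 6 mm, loose on the table. The point is its centre, 3 mm above its underside; its x axis runs along its length, z up.
- chip_cream_mid (a point): Test chip in plain cream, 62 x 38 x 6 mm, not wanted in either kit, loose on the table. The point is its centre, 3 mm above its underside; its x axis runs along its length, z up.
- rib_red_mid (a point): Red potter's rib, a stiff lens-shaped plate 100 mm long, 42 mm wide at the middle, 6 mm thick, loose on the table. The point is its centre, 3 mm above its underside; its y axis runs along its length, z up.
- rib_wooden_mid (a point): Wooden potter's rib of the same outline, 100 x 42 x 8 mm, not wanted in either kit, loose on the table. The point is its centre, 4 mm above its underside; its y axis runs along its length, z up.
- tray_blue: Fixed tray, grey deck, blue rim, 204 x 106 mm. Deck 6 mm and rim (5 mm wide) 11 mm above the table. Origin: its centre, on the table; x along its length away from the robot, z up. Flush with the deck: a cork strip, 106 mm along x by 52, centred at x = -40 mm, y = 0, for the flat piece; a white disc with a blue ring, 72 mm across, centred at x = +54 mm, y = 0, for the pot.
- tray_yellow: Fixed tray, grey deck, yellow rim, 204 x 106 mm. Deck 6 mm and rim (5 mm wide) 11 mm above the table. Origin: its centre, on the table; x along its length away from the robot, z up. Flush with the deck: a cork strip, 106 mm along x by 52, centred at x = -40 mm, y = 0, for the flat piece; a white disc with a yellow ring, 72 mm across, centred at x = +54 mm, y = 0, for the pot.

How it is judged:
By the outcome, as a careful person would: the job done as asked, in the order asked, and still so for the second after the job is handed in, with the robot touching nothing.
It also fails if it takes over 115 s, if anything falls off the work surface, if the arm or the gripper's body presses on something with over 40 N, if the wrist force passes 120 N, or if a joint passes its speed limit or range.

## Robot

A 6-joint arm with a two-finger parallel gripper is mounted at the origin on the work surface; the furniture and walls round the work are solid. World frame = base frame: x ahead of the robot, y to its left, z up, the work surface at z = 0. Lengths are in m, angles in rad, forces in N, time in s.
With the tool pointing down it reaches from about 0.25 to 0.725 m from the base axis. Payload 4 kg.
Tool frame: the origin (TCP) lies at the very end of the fingers, on their centre line; the grasp point (between the pads) lies robot.tcp_to_grasp behind it (robot.tcp_to_grasp is the distance from the TCP to the grasp point, in m); x points along the fingers, y is the direction in which the jaws open and shut, and the axes are right-handed (so a half turn about x gives the same grasp; the last joint's range is limited). The gripper opens to 85 mm and grips with 20 to 120 N. Pads are 22 mm wide; open, the fingers measure 114 mm over their backs; the gripper's body (76 mm by 85 mm) begins 54 mm behind the grasp point. The pads swing forward as they close: fully open they stand 13 mm farther back than shut.
Start: joints at [1.285, 0.241, 0.005, 1.335, 0, 1.571], TCP at [0.141, 0.48, 0.231] pointing down, gripper open.
Joint ranges: [-2.72, 2.72], [-1.05, 1.87], [-1.09, 1.28], [-1.99, 2.15], [-1.42, 1.44], [-3.14, 3.14]. Speed limits (rad/s): [2.79, 2.79, 3.14, 3.14, 3.14, 3.14].

## Interface

Orientations are given as a unit quaternion [w, x, y, z].
In Python, from station import telemetry, snapshot, get_calibration, robot, search_frame gives the robot as it stands.
- The arm moves only by the tool play_rows, never from a script. Its arguments are lists of equal length, an entry for each row: "travel": the shift along the tool's x, y, z in m, a list of three; "delta_rot": the turn, a rotation vector about the tool's x, y, z in rad, a list of three; "gripper": the finger opening in m, from 0 to 0.0854. A call has 1 to 12 rows; each row is the pose to reach, as a shift and turn from the pose commanded when the call began, along the tool's axes at that moment; what a row does not reach only later rows make up. A row lasts 1/8 s, in which the tool goes at most 62.5 mm and 10.7 degrees, less where a joint would pass 70% of its speed; a pose out of reach is approached as far as the arm can. A call with a gripper value outside its range is refused whole. The fingers move at their own pace and stop on an object; "newtons" is the grip in N (left out, the last holds). Time passes only in rows, so rows that repeat a pose let the fingers close. It gives the time, the measured TCP pose, the force and the opening at its end, in the units of the state.
- telemetry.observe(): the state, without advancing time (a new reading comes with each control period).
- snapshot(name): name is "scene" or "top" or "wrist"; returns (picture, depth): 384x512x3 uint8, red, green, blue; 384x512 float32, m along the optical axis (not along the pixel's ray), 0 where there is no reading.
- get_calibration(name): a dict with "fx", "fy", "cx", "cy" (pixels), "R" (3x3) and "t" (3): a world point X has camera coordinates R X + t. Camera axes: x right, y down, z forward; pixel columns grow to the right and rows downward; lengths in m; the calibration is good to about 2 mm. A picture is of the moment at which its call begins: read the wrist's pose just before it. get_calibration takes no time and is no camera call; for the wrist camera it gives the pose at the moment of the call.
- robot.close_job(): hands the job in, once; it reports no verdict.
Trained networks look in the newest picture that a camera, given by its name, has taken for a name from the list of things; names that differ only in an ending like _2 or _b are one class to them, and where a whole thing is asked for, a point or a joint stands for the part that bears it (a point fixed in the world has none). Each returns a list of dicts, best first, with "conf" (0 to 1); they miss things now and then, are a little off and sometimes report something else, mostly with a low value. They report only what shows in the picture. A call takes as long as a camera call.
- search_frame(name, camera): "location" ([x, y, z] in m, in world coordinates, good to about 4 mm: the middle of the surface that is visible of it).
The state is a dict: "time_s": time; "joint_pos": joint angles; "qd": joint speeds; "tau": joint torques, N m; "ee_pos": TCP position; "tcp_rot": TCP orientation; "ft_force": force on the tool from outside, world axes, zero at the start; "ft_torque": the same for the moment, N m; "finger_gap": opening from 0.0 (shut) to 1.0 (fully open).
Only numpy, scipy, OpenCV 4.12 (cv2) and the standard library are available. Lean on these libraries where they do the work, as an engineer would, in place of code of your own. Each camera call takes 0.05 s, during which the arm holds its last target. There are 200 camera calls.

## Working session

There is one attempt and no reset: what is moved stays moved. The work goes in short steps, Python scripts to look and compute and a tool call to move; the robot and the scene stay as the last step left them, time stands still between calls to the robot, and variables do not carry over. Pictures are saved under pics/ and viewed, about 12 in all and at most 16, crops included, and the job is handed in when it is done.

Besides the shell and the picture viewer there is one more tool, called after "Emit:" by a JSON object that holds its "name" and its "arguments". play_rows: Moves the arm, as the interface text tells. Its arguments: {"type":"object","properties":{"travel":{"type":"array"},"delta_rot":{"type":"array"},"gripper":{"type":"array"},"newtons":{"type":"number"}},"required":["travel","delta_rot","gripper"]}

```bash
mkdir -p pics; ls
python3 - <<'E'
from station import telemetry, snapshot, get_calibration, robot, search_frame
import cv2,numpy as np
o=telemetry.observe();print(o); print(robot.tcp_to_grasp)
ims=[]
for c in("scene","top"):
    p,d=snapshot(c);cv2.imwrite(f"pics/{c}0.png",p[:,:,::-1]);np.save(f"pics/{c}0d.npy",d)
    k=get_calibration(c);print(c,{a:np.round(b,3).tolist() for a,b in k.items()})
    for n in("pot_blue_mid","pot_black_mid","chip_turquoise_mid","chip_cream_mid","rib_red_mid","rib_wooden_mid","tray_blue","tray_yellow"):
        print(c,n,[(round(r["conf"],2),np.round(r["location"],3).tolist()) for r in search_frame(n,c)][:3])
E
```

```text
pics
{'time_s': 0.0, 'joint_pos': array([1.28500969e+00, 2.41418037e-01, 3.72357096e-03, 1.33522562e+00,
       4.35649189e-05, 1.57079220e+00]), 'qd': array([ 0.0007756 , -0.00059887,  0.00086917, -0.00027885,  0.00162074,
        0.00064324]), 'tau': array([-1.18401411e-03, -3.72319365e+01,  2.52407008e+01,  1.69526681e-02,
       -8.50332754e-05,  7.69764966e-06]), 'ee_pos': array([0.14076213, 0.47910671, 0.23041021]), 'tcp_rot': array([ 0.69977766,  0.09995483,  0.70002201, -0.10143687]), 'ft_force': array([0.00214426, 0.0161735 , 0.15393908]), 'ft_torque': array([-0.02267468,  0.06661384,  0.02945008]), 'finger_gap': 0.9957674140533753}
0.0187
scene {'fx': 347.513, 'fy': 347.513, 'cx': 256.035, 'cy': 195.177, 'R': [[0.883, -0.468, 0.026], [-0.191, -0.409, -0.892], [0.428, 0.783, -0.45]], 't': [-0.391, 0.138, 0.612]}
scene pot_blue_mid [(0.86, [0.523, -0.004, 0.041])]
scene pot_black_mid [(0.83, [0.521, 0.079, 0.049])]
scene chip_turquoise_mid [(0.52, [0.433, 0.003, 0.005])]
scene chip_cream_mid [(0.72, [0.436, 0.097, 0.004])]
scene rib_red_mid [(0.69, [0.464, 0.178, 0.0])]
scene rib_wooden_mid [(0.63, [0.483, -0.093, 0.008])]
scene tray_blue [(0.89, [0.45, -0.258, 0.008]), (0.24, [0.522, -0.008, 0.04])]
scene tray_yellow [(0.67, [0.449, 0.323, 0.002]), (0.41, [0.525, -0.006, 0.039])]
top {'fx': 365.305, 'fy': 365.305, 'cx': 254.304, 'cy': 192.286, 'R': [[0.079, -0.997, 0.006], [-0.971, -0.078, -0.228], [0.228, 0.012, -0.974]], 't': [0.019, 0.497, 1.029]}
top pot_blue_mid [(0.55, [0.523, 0.012, 0.062])]
top pot_black_mid [(0.6, [0.525, 0.101, 0.068])]
top chip_turquoise_mid [(0.82, [0.434, 0.007, 0.01])]
top chip_cream_mid [(0.61, [0.431, 0.105, 0.007])]
top rib_red_mid [(0.87, [0.464, 0.188, 0.007]), (0.23, [0.524, 0.011, 0.063])]
top rib_wooden_mid [(0.58, [0.482, -0.084, 0.009]), (0.34, [0.456, -0.248, 0.01])]
top tray_blue [(0.83, [0.455, -0.246, 0.007])]
top tray_yellow [(0.92, [0.456, 0.335, 0.005])]
```

Run:
```python
import cv2
t=cv2.imread("pics/top0.png");cv2.imwrite("pics/top0b.png",cv2.resize(t,(800,600),interpolation=2))
```

```text
(no output)
```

View pics/top0b.png

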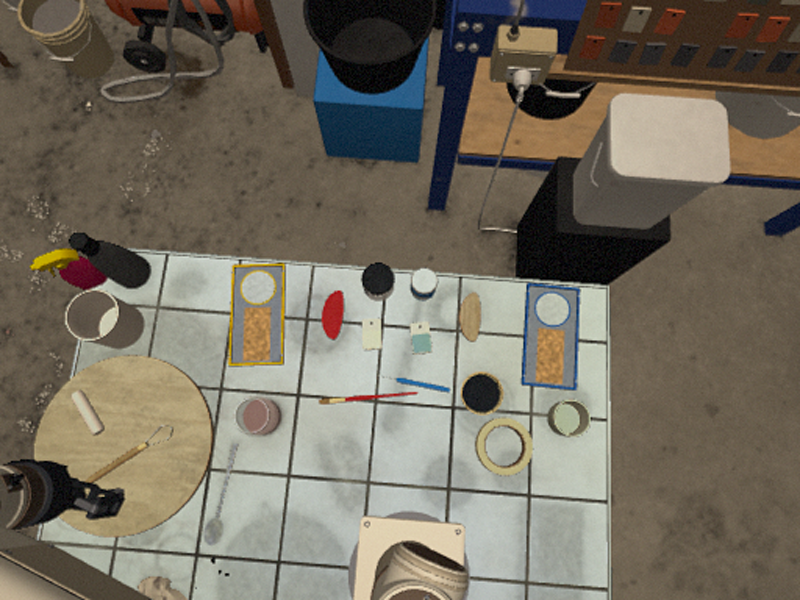

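View pics/scene0.png

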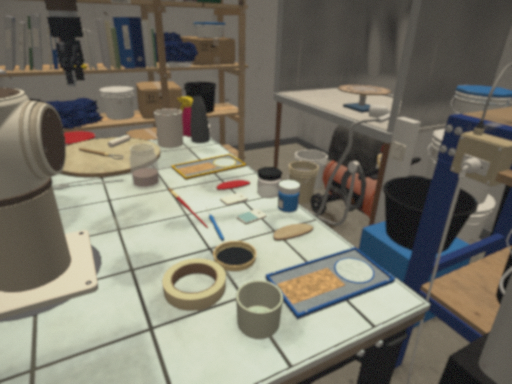

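The top view shows, left to right (800 px scale): yellow tray (258,314), red rib (333,315), black-lid pot (377,280), cream chip (372,334), blue pot with white lid (424,284), turquoise chip (421,338), wooden rib (470,317) and blue tray (551,335). The scene view agrees with this, and so do the detections.

```bash
cat > h.py <<'E'
from station import telemetry, snapshot, get_calibration, robot, search_frame
import cv2,numpy as np
from scipy.spatial.transform import Rotation as Ro
def pose():
    o=telemetry.observe();return o["ee_pos"],Ro.from_quat(np.roll(o["tcp_rot"],-1)),o
def rot(yaw):
    "tool x down, tool y at yaw in the world"
    x=np.array([0,0,-1.]);y=np.array([np.cos(yaw),np.sin(yaw),0]);return Ro.from_matrix(np.c_[x,y,np.cross(x,y)])
def go(p,yaw,base=None):
    "travel, delta_rot from the present pose (or base=(pos,yaw)) to TCP p with jaw axis at yaw"
    P,R,_=pose()
    if base: P,R=np.array(base[0]),rot(base[1])
    t=R.inv().apply(np.array(p)-P);w=(R.inv()*rot(yaw)).as_rotvec()
    print("travel",np.round(t,4).tolist(),"rot",np.round(w,4).tolist());return t,w
def plane(uv,z,k):
    "pixels (n,2) to world points at height z"
    uv=np.atleast_2d(uv);r=np.c_[(uv[:,0]-k["cx"])/k["fx"],(uv[:,1]-k["cy"])/k["fy"],np.ones(len(uv))]@k["R"]
    c=-k["R"].T@k["t"];return c+r*((z-c[2])/r[:,2])[:,None]
E
python3 - <<'E'
from h import *
P,R,o=pose();print(R.as_matrix().round(3))
k=get_calibration("wrist");print(k["fx"],-k["R"].T@k["t"]-P,"tool-frame cam offset",R.inv().apply(-k["R"].T@k["t"]-P),"axis",R.inv().apply(k["R"][2]), "right",R.inv().apply(k["R"][0]))
y=np.arctan2(*R.as_matrix()[1::-1,1]);print("yaw",y)
for yw in(0,np.pi/2,-np.pi/2,np.pi):go((.46,.05,.30),yw)
E
```

```text
[[-0.     0.282  0.959]
 [ 0.     0.959 -0.282]
 [-1.     0.    -0.   ]]
292.23680473675483 [-0.07566079  0.02262767  0.14284216] tool-frame cam offset [-0.14284165  0.00038194 -0.07897192] axis [9.50322263e-01 5.13412791e-04 3.11267300e-01] right [-5.73781948e-04  9.99999830e-01  1.02371999e-04]
yaw 1.2850219752338068
travel [-0.0687, -0.3223, 0.4272] rot [1.285, -0.0, -0.0]
travel [-0.0687, -0.3223, 0.4272] rot [-0.2858, -0.0, -0.0]
travel [-0.0687, -0.3223, 0.4272] rot [2.8558, -0.0, 0.0]
travel [-0.0687, -0.3223, 0.4272] rot [-1.8566, 0.0, -0.0]
```

Emit:
{"name": "play_rows", "arguments": {"travel": [[-0.07, -0.34, 0.37], [-0.07, -0.34, 0.37], [-0.07, -0.34, 0.37], [-0.07, -0.34, 0.37], [-0.07, -0.34, 0.37], [-0.07, -0.34, 0.37], [-0.07, -0.34, 0.37], [-0.07, -0.34, 0.37], [-0.07, -0.34, 0.37], [-0.07, -0.34, 0.37], [-0.07, -0.34, 0.37], [-0.07, -0.34, 0.37]], "delta_rot": [[-0.286, 0, 0], [-0.286, 0, 0], [-0.286, 0, 0], [-0.286, 0, 0], [-0.286, 0, 0], [-0.286, 0, 0], [-0.286, 0, 0], [-0.286, 0, 0], [-0.286, 0, 0], [-0.286, 0, 0], [-0.286, 0, 0], [-0.286, 0, 0]], "gripper": [0.085, 0.085, 0.085, 0.085, 0.085, 0.085, 0.085, 0.085, 0.085, 0.085, 0.085, 0.085]}}

```text
time_s: 2.4
ee_pos: [0.3994, 0.0505, 0.3012]
tcp_rot: [0.707, -0.001, 0.707, 0.001]
ft_force: [0.2, -0.5, -0.7]
finger_gap: 0.993
```

Run:
```python
from h import *
P,R,o=pose();print(P,R.as_matrix().round(3).tolist(),o["time_s"])
k=get_calibration("wrist");p,d=snapshot("wrist");np.savez("pics/w1.npz",p=p,d=d,**k)
cv2.imwrite("pics/w1.png",cv2.resize(p[:,:,::-1],(800,600),interpolation=2))
for n in("pot_blue_mid","pot_black_mid","chip_turquoise_mid","chip_cream_mid","rib_red_mid","rib_wooden_mid","tray_blue","tray_yellow"):
    print(n,[(round(r["conf"],2),np.round(r["location"],3).tolist()) for r in search_frame(n,"wrist")][:2])
```

```text
[0.39944703 0.05047872 0.30119792] [[-0.0, -0.003, 1.0], [0.0, 1.0, 0.003], [-1.0, 0.0, -0.0]] 2.4
pot_blue_mid [(0.4, [0.448, 0.33, 0.007])]
pot_black_mid [(0.66, [0.52, 0.1, 0.061])]
chip_turquoise_mid [(0.92, [0.432, 0.01, 0.005])]
chip_cream_mid [(0.91, [0.436, 0.102, 0.004])]
rib_red_mid [(0.83, [0.47, 0.181, 0.006])]
rib_wooden_mid [(0.57, [0.48, -0.087, 0.011]), (0.33, [0.448, -0.246, 0.003])]
tray_blue [(0.57, [0.447, -0.245, 0.006])]
tray_yellow [(0.63, [0.446, 0.332, 0.005])]
```

View pics/w1.png

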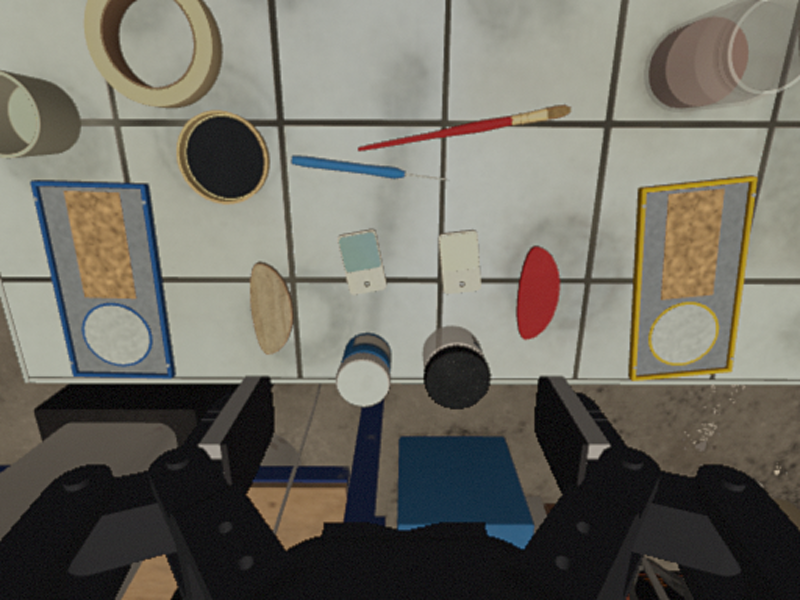

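The wrist view shows all of it (800 px scale): blue tray (103,278), wooden rib (271,308), turquoise chip (361,261), cream chip (460,262), red rib (538,292), white lid (363,383), black lid (456,376) and yellow tray (694,278). The disc ends of both trays point away from the robot. I'll segment these next.

```bash
cat > seg.py <<'E'
from h import *
def blob(m,seed,r):
    "largest component of mask m within r px of seed -> pixels (n,2)"
    c=np.zeros(m.shape,np.uint8);cv2.circle(c,tuple(int(v) for v in seed),r,1,-1)
    m=cv2.morphologyEx((m&(c>0)).astype(np.uint8),cv2.MORPH_OPEN,np.ones((2,2)))
    n,l,s,_=cv2.connectedComponentsWithStats(m);i=1+np.argmax(s[1:,4]);return np.argwhere(l==i)[:,::-1].astype(float)
def rect(uv,z,k):
    "min-area rectangle in world: centre, (long,short) mm, yaw of long side deg"
    w=plane(uv,z,k)[:,:2].astype(np.float32)*1000
    b=cv2.boxPoints(cv2.minAreaRect(w));e=[b[1]-b[0],b[2]-b[1]];e.sort(key=lambda v:-np.hypot(*v))
    a=np.degrees(np.arctan2(e[0][1],e[0][0]))%180
    return b.mean(0).round(1),[round(float(np.hypot(*v)),1) for v in e],round(a,1)
E
python3 - <<'E'
from seg import *
f=np.load("pics/w1.npz");p,d=f["p"],f["d"];k={a:f[a] for a in("fx","fy","cx","cy","R","t")}
hsv=cv2.cvtColor(p,cv2.COLOR_RGB2HSV);H,S,V=[hsv[...,i].astype(int) for i in range(3)]
def depthz(uv):
    uv=uv.astype(int);z=d[uv[:,1],uv[:,0]];g=z>0;uv=uv[g];z=z[g]
    c=np.c_[(uv[:,0]-k["cx"])/k["fx"]*z,(uv[:,1]-k["cy"])/k["fy"]*z,z];return np.median(((c-k["t"])@k["R"])[:,2]).round(4)
s=.64
for n,q in dict(turq=(361,250),cream=(460,262),red=(538,292),wood=(271,308),wlid=(363,385),blid=(457,378),cork_b=(100,245),cork_y=(692,245),disc_b=(117,335),disc_y=(684,333),tile=(325,230)).items():
    u,v=int(q[0]*s),int(q[1]*s);print(n,hsv[v,u],depthz(np.array([[u+i,v+j] for i in(-1,0,1) for j in(-1,0,1)])))
print(hsv[167,232],hsv[160,215:255].tolist())
red=blob((S>150)&((H<8)|(H>172)),(538*s,292*s),40);print("red",rect(red,.006,k),depthz(red))
wood=blob((S>50)&(H>8)&(H<25),(271*s,308*s),40);print("wood",rect(wood,.008,k),depthz(wood))
by=blob((S>130)&(H>18)&(H<32),(694*s,278*s),100);print("ytray",rect(by,.011,k),depthz(by))
bb=blob((S>110)&(H>100)&(H<125),(103*s,278*s),90);print("btray",rect(bb,.011,k),depthz(bb))
tq=blob((S>40)&(H>75)&(H<100),(361*s,250*s),25);print("turq glaze",rect(tq,.006,k),depthz(tq))
bl=blob((V<60),(457*s,378*s),30);print("blid",rect(bl,.065,k),depthz(bl))
wl=blob((V>150)&(S<40),(363*s,385*s),21);print("wlid",rect(wl,.065,k),depthz(wl))
for n,q in(("cb",(100,245)),("cy",(692,245))):
    c=blob((S>80)&(H>5)&(H<20),(q[0]*s,q[1]*s),55);print(n,rect(c,.006,k),depthz(c))
E
```

```text
turq [ 80  37 146] 0.0076
cream [ 29  31 182] 0.0072
red [  0 183 148] 0.006
wood [ 19  86 142] 0.0079
wlid [ 35  17 177] 0.0657
blid [45 15 34] 0.0659
cork_b [ 17 122 163] 0.0071
cork_y [ 17 122 163] 0.0065
disc_b [ 30  21 168] 0.0071
disc_y [ 33  18 168] 0.0073
tile [ 35  16 175] -0.0004
[ 76  36 147] [[38, 16, 175], [33, 16, 172], [33, 20, 154], [58, 24, 149], [73, 37, 145], [72, 38, 148], [74, 38, 148], [74, 37, 146], [73, 36, 147], [74, 37, 145], [74, 37, 146], [75, 35, 145], [75, 39, 145], [75, 38, 148], [76, 36, 147], [79, 38, 146], [80, 37, 146], [78, 38, 148], [79, 38, 148], [79, 38, 148], [80, 36, 148], [81, 36, 147], [82, 38, 147], [82, 38, 146], [82, 38, 148], [83, 40, 147], [77, 32, 144], [20, 38, 141], [30, 18, 142], [39, 11, 157], [38, 13, 156], [37, 15, 156], [40, 15, 155], [40, 15, 156], [38, 13, 158], [37, 14, 159], [38, 13, 161], [38, 13, 163], [37, 14, 166], [37, 14, 169]]
red (array([469.1, 188.2], dtype=float32), [96.9, 40.3], np.float32(0.2)) 0.0063
wood (array([484.6, -80.1], dtype=float32), [98.5, 50.7], np.float32(8.6)) 0.008
ytray (array([458.6, 335.5], dtype=float32), [204.5, 109.5], np.float32(6.3)) 0.0105
btray (array([ 460.5, -242.8], dtype=float32), [203.1, 107.7], np.float32(178.6)) 0.0096Traceback (most recent call last):
  File "<stdin>", line 15, in <module>
  File "seg.py", line 6, in blob
    n,l,s,_=cv2.connectedComponentsWithStats(m);i=1+np.argmax(s[1:,4]);return np.argwhere(l==i)[:,::-1].astype(float)
                                                    ~~~~~~~~~^^^^^^^^^
    return _wrapfunc(a, 'argmax', axis=axis, out=out, **kwds)
    return bound(*args, **kwds)
ValueError: attempt to get argmax of an empty sequence
```

Run:
```python
from seg import *
f=np.load("pics/w1.npz");p,d=f["p"],f["d"];k={a:f[a] for a in("fx","fy","cx","cy","R","t")}
hsv=cv2.cvtColor(p,cv2.COLOR_RGB2HSV);H,S,V=[hsv[...,i].astype(int) for i in range(3)]
s=.64
v,u=np.mgrid[:384,:512];X=np.stack([(u-k["cx"])/k["fx"]*d,(v-k["cy"])/k["fy"]*d,d],-1);W=(X-k["t"])@k["R"];Z=np.where(d>0,W[...,2],0)
tq=blob((S>28)&(H>60)&(H<100),(361*s,250*s),25);print("turq glaze",rect(tq,.006,k))
Zs=cv2.medianBlur(Z.astype(np.float32),5)
for n,q in(("turq",(361,261)),("cream",(460,262)),("red",(538,292))):
    c=blob((Zs>.003),(q[0]*s,q[1]*s),32 if n!="red" else 40);print(n,"depth",rect(c,.006,k))
def disc(n,m,q,r,z):
    c=blob(m,(q[0]*s,q[1]*s),r);w=plane(c,z,k)[:,:2].astype(np.float32)*1000
    (a,rad)=cv2.minEnclosingCircle(w);print(n,np.round(a,1),"dia",round(2*rad,1),"eqdia",w.shape[0],rect(c,z,k))
disc("blid",V<70,(457,378),24,.065)
disc("blid depth",Zs>.060,(457,378),30,.065)
disc("wlid depth",Zs>.060,(363,385),27,.065)
disc("wlid",(V>120)&(S<40),(363,385),18,.065)
for n,q in(("cb",(100,245)),("cy",(692,245))):
    c=blob((S>80)&(H>5)&(H<20),(q[0]*s,q[1]*s),55);print(n,rect(c,.006,k))
    # white disc
for n,q in(("disc_b",(117,335)),("disc_y",(684,333))):
    disc(n,(V>155)&(S<60)&(S<32),q,28,.006)
```

```text
turq glaze (array([426.4,   8.7], dtype=float32), [34.5, 34.5], np.float32(10.9))
turq depth (array([436.4,  11.1], dtype=float32), [62.4, 37.9], np.float32(10.8))
cream depth (array([436. , 107.8], dtype=float32), [62.5, 37.9], np.float32(7.1))
red depth (array([469.2, 188.6], dtype=float32), [97.0, 42.0], np.float32(179.5))
blid [531.8 102.6] dia 66.5 eqdia 1366 (array([531.7, 101.8], dtype=float32), [65.5, 61.4], np.float32(0.2))
blid depth [533.3 102.7] dia 63.7 eqdia 1288 (array([533.3, 102.6], dtype=float32), [62.6, 60.1], np.float32(1.1))
wlid depth [536.   14.3] dia 52.2 eqdia 868 (array([535.8,  14.1], dtype=float32), [51.1, 49.8], np.float32(179.7))
wlid [537.5  13.7] dia 49.6 eqdia 797 (array([537.3,  13.4], dtype=float32), [48.4, 47.9], np.float32(90.2))
cb (array([ 421.2, -244.4], dtype=float32), [106.4, 52.2], np.float32(178.6))
cy (array([418.8, 333.7], dtype=float32), [105.8, 52.3], np.float32(6.3))
disc_b [ 515.6 -247. ] dia 65.1 eqdia 1150 (array([ 515.6, -246.8], dtype=float32), [64.7, 62.6], np.float32(168.0))
disc_y [512.8 344.4] dia 64.9 eqdia 1138 (array([512.7, 344.9], dtype=float32), [64.7, 62.7], np.float32(9.9))
```

Run:
```python
from h import *
print(pose()[2]["joint_pos"])
for y in(0,np.pi): go((.536,.014,.12),y)
```

```text
[ 1.22634617e-01  2.54723670e-02 -6.55693607e-02  1.47974314e+00
 -9.89529442e-06  1.22195083e-01]
travel [0.1813, -0.0354, 0.1359] rot [1.5712, 0.0, -0.0]
travel [0.1813, -0.0354, 0.1359] rot [-1.5704, 0.0, 0.0]
```

Emit:
{"name": "play_rows", "arguments": {"travel": [[0.1, -0.0354, 0.1359], [0.1, -0.0354, 0.1359], [0.1, -0.0354, 0.1359], [0.181, -0.0354, 0.1359], [0.181, -0.0354, 0.1359], [0.181, -0.0354, 0.1359], [0.181, -0.0354, 0.1359], [0.181, -0.0354, 0.1359], [0.181, -0.0354, 0.1359], [0.181, -0.0354, 0.1359], [0.181, -0.0354, 0.1359], [0.181, -0.0354, 0.1359]], "delta_rot": [[1.571, 0, 0], [1.571, 0, 0], [1.571, 0, 0], [1.571, 0, 0], [1.571, 0, 0], [1.571, 0, 0], [1.571, 0, 0], [1.571, 0, 0], [1.571, 0, 0], [1.571, 0, 0], [1.571, 0, 0], [1.571, 0, 0]], "gripper": [0.085, 0.085, 0.085, 0.085, 0.085, 0.085, 0.085, 0.085, 0.085, 0.085, 0.085, 0.085]}}

```text
time_s: 4.35
ee_pos: [0.536, 0.0138, 0.1203]
tcp_rot: [0.5, 0.5, 0.5, -0.5]
ft_force: [-0.3, 0.0, -0.4]
finger_gap: 0.996
```

Run:
```python
from h import *
P,R,o=pose();print(P,R.as_matrix()[:,1].round(4),o["time_s"])
k=get_calibration("wrist");p,d=snapshot("wrist");np.savez("pics/w2.npz",p=p,d=d,**k)
cv2.imwrite("pics/w2.png",p[:,:,::-1])
for n in("pot_blue_mid","pot_black_mid"):
    print(n,[(round(r["conf"],2),np.round(r["location"],3).tolist()) for r in search_frame(n,"wrist")][:2])
v,u=np.mgrid[:384,:512];X=np.stack([(u-k["cx"])/k["fx"]*d,(v-k["cy"])/k["fy"]*d,d],-1);W=(X-k["t"])@k["R"]
m=(d>0)&(abs(W[...,2]-.065)<.004)&(abs(W[...,0]-.536)<.05)
for y in(.014,.103):
    w=(W[m&(abs(W[...,1]-y)<.045)]*1000)[:,:2].astype(np.float32);print(len(w),cv2.minEnclosingCircle(w),np.median(W[m&(abs(W[...,1]-y)<.03)][:,2]))
go((.536,.014,.02),0)
```

```text
[0.53600375 0.01379223 0.12027966] [ 1.e+00  5.e-04 -1.e-04] 4.35
pot_blue_mid []
pot_black_mid [(0.87, [0.532, 0.103, 0.061]), (0.43, [0.361, -0.213, 0.01])]
3449 ((536.0554809570312, 12.636201858520508), 25.986618041992188) 0.06529668389521778
7718 ((533.4791259765625, 101.26599884033203), 31.953516006469727) 0.06538883726444662
travel [0.1003, -0.0, -0.0002] rot [0.0003, -0.0, -0.0]
```

View pics/w2.png

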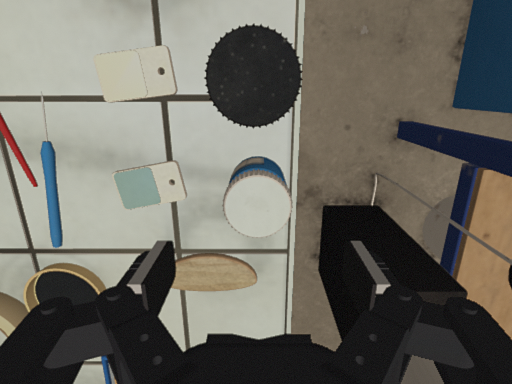

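The white lid (257,205) sits between the fingers' x range. Both pot positions agree with the first look to about 1 mm, at (0.536, 0.013) and (0.5335, 0.102), with lid tops at 65 mm.

Emit:
{"name": "play_rows", "arguments": {"travel": [[0.05, 0, 0.001], [0.1, 0, 0.001], [0.1, 0, 0.001], [0.1, 0, 0.001], [0.1, 0, 0.001], [0.1, 0, 0.001], [0.1, 0, 0.001], [0.1, 0, 0.001], [0.1, 0, 0.001], [0.1, 0, 0.001]], "delta_rot": [[0, 0, 0], [0, 0, 0], [0, 0, 0], [0, 0, 0], [0, 0, 0], [0, 0, 0], [0, 0, 0], [0, 0, 0], [0, 0, 0], [0, 0, 0]], "gripper": [0.085, 0.085, 0.085, 0.085, 0.04, 0.04, 0.04, 0.04, 0.04, 0.04], "newtons": 30}}

```text
time_s: 5.75
ee_pos: [0.5374, 0.0129, 0.0224]
tcp_rot: [0.501, 0.501, 0.499, -0.499]
ft_force: [-0.6, -0.7, 6.0]
finger_gap: 0.603
```

Run:
```python
from h import *
P,R,o=pose();print(P,o["finger_gap"]*85.4,o["ft_force"],o["joint_pos"])
go((P[0],P[1],.13),0); go((.5153,-.2468,.13),0)
go((.5153,-.2468,.0265),0)
```

```text
[0.53743494 0.01286224 0.02238443] 51.48914435287616 [-0.56296403 -0.682055    6.02261082] [ 2.39211432e-02  4.92534611e-01 -2.14233080e-01  8.60360351e-01
  1.22853013e-05  1.59473216e+00]
travel [-0.1076, 0.0004, -0.0] rot [-0.0, -0.0001, -0.0037]
travel [-0.1077, -0.0217, 0.2597] rot [-0.0, -0.0001, -0.0037]
travel [-0.0042, -0.0221, 0.2597] rot [-0.0, -0.0001, -0.0037]
```

Emit:
{"name": "play_rows", "arguments": {"travel": [[-0.03, 0, 0], [-0.09, 0, 0], [-0.09, -0.005, 0.05], [-0.09, -0.01, 0.1], [-0.09, -0.015, 0.15], [-0.09, -0.02, 0.2], [-0.09, -0.0207, 0.25], [-0.09, -0.0207, 0.2596], [-0.09, -0.0207, 0.2596], [-0.09, -0.0207, 0.2596], [-0.09, -0.0207, 0.2596]], "delta_rot": [[0, 0, 0], [0, 0, 0], [0, 0, 0], [0, 0, 0], [0, 0, 0], [0, 0, 0], [0, 0, 0], [0, 0, 0], [0, 0, 0], [0, 0, 0], [0, 0, 0]], "gripper": [0.04, 0.04, 0.04, 0.04, 0.04, 0.04, 0.04, 0.04, 0.04, 0.04, 0.04]}}

```text
time_s: 7.12
ee_pos: [0.5155, -0.2453, 0.1104]
tcp_rot: [0.5, 0.5, 0.501, -0.499]
ft_force: [0.3, 0.2, -1.2]
finger_gap: 0.604
```

Run:
```python
from h import *
P,R,o=pose();print(P,o["finger_gap"]*85.4,o["ft_force"])
k=get_calibration("wrist");p,d=snapshot("wrist")
cv2.imwrite("pics/w3.png",p[:,:,::-1])
go((.5153,-.2468,.029),0)
```

```text
[ 0.51547495 -0.24531079  0.11041508] 51.58880535750074 [ 0.26225657  0.20937052 -1.21692367]
travel [0.0814, -0.0002, 0.0013] rot [0.0019, -0.0002, 0.0001]
```

View pics/w3.png

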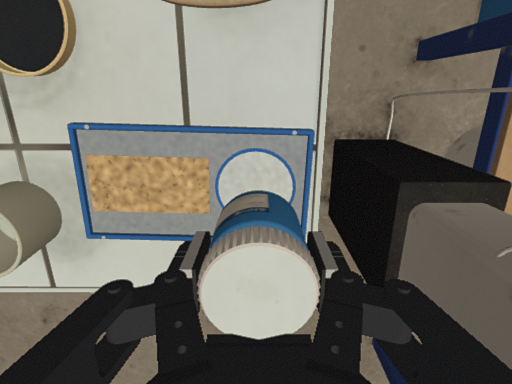

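The picture shows the blue pot held upright between the pads, with the empty blue-ringed disc below it at (255,183).

Emit:
{"name": "play_rows", "arguments": {"travel": [[0.04, 0, 0], [0.07, 0, 0], [0.081, 0, 0], [0.082, 0, 0], [0.082, 0, 0], [0.082, 0, 0], [0.082, 0, 0], [0.082, 0, 0], [0.082, 0, 0], [0.03, 0, 0], [-0.04, 0, 0], [-0.04, 0, 0]], "delta_rot": [[0, 0, 0], [0, 0, 0], [0, 0, 0], [0, 0, 0], [0, 0, 0], [0, 0, 0], [0, 0, 0], [0, 0, 0], [0, 0, 0], [0, 0, 0], [0, 0, 0], [0, 0, 0]], "gripper": [0.04, 0.04, 0.04, 0.04, 0.04, 0.085, 0.085, 0.085, 0.085, 0.085, 0.085, 0.085]}}

```text
time_s: 8.68
ee_pos: [0.5186, -0.2484, 0.156]
tcp_rot: [0.504, 0.501, 0.496, -0.499]
ft_force: [0.0, -1.0, -0.3]
finger_gap: 0.998
```

Run:
```python
from h import *
P,R,o=pose();print(P,o["finger_gap"]*85.4,o["ft_force"],o["time_s"])
k=get_calibration("wrist");p,d=snapshot("wrist");np.savez("pics/w4.npz",p=p,d=d,**k)
cv2.imwrite("pics/w4.png",p[:,:,::-1])
v,u=np.mgrid[:384,:512];X=np.stack([(u-k["cx"])/k["fx"]*d,(v-k["cy"])/k["fy"]*d,d],-1);W=(X-k["t"])@k["R"]
m=(d>0)&(abs(W[...,2]-.071)<.004)&(abs(W[...,0]-.515)<.035)&(abs(W[...,1]+.247)<.035)
w=(W[m]*1000)[:,:2].astype(np.float32);print(len(w),cv2.minEnclosingCircle(w),np.median(W[m][:,2]))
go((.469,.1885,.12),np.pi/2)
```

```text
[ 0.5185629  -0.24837998  0.1560317 ] 85.22028022444158 [ 0.03315144 -1.03308012 -0.31871228] 8.675
2761 ((516.9449462890625, -247.13621520996094), 25.907697677612305) 0.07130115367188225
travel [0.0326, -0.0488, -0.4365] rot [-1.5708, 0.0082, -0.0029]
```

Emit:
{"name": "play_rows", "arguments": {"travel": [[0, -0.046, -0.435], [0, -0.046, -0.435], [0, -0.046, -0.435], [0, -0.046, -0.435], [0, -0.046, -0.435], [0, -0.046, -0.435], [0, -0.046, -0.435], [0, -0.046, -0.435], [0.03, -0.046, -0.435], [0.03, -0.046, -0.435], [0.03, -0.046, -0.435], [0.03, -0.046, -0.435]], "delta_rot": [[-1.571, 0, 0], [-1.571, 0, 0], [-1.571, 0, 0], [-1.571, 0, 0], [-1.571, 0, 0], [-1.571, 0, 0], [-1.571, 0, 0], [-1.571, 0, 0], [-1.571, 0, 0], [-1.571, 0, 0], [-1.571, 0, 0], [-1.571, 0, 0]], "gripper": [0.052, 0.052, 0.052, 0.052, 0.052, 0.052, 0.052, 0.052, 0.052, 0.052, 0.052, 0.052], "newtons": 25}}

```text
time_s: 10.22
ee_pos: [0.4699, 0.1881, 0.1211]
tcp_rot: [0.708, 0.001, 0.707, -0.0]
ft_force: [0.0, 0.2, 0.7]
finger_gap: 0.606
```

Run:
```python
from seg import *
P,R,o=pose();print(P,R.as_matrix()[:,1].round(4),o["finger_gap"]*85.4,o["ft_force"],o["time_s"])
k=get_calibration("wrist");p,d=snapshot("wrist");np.savez("pics/w5.npz",p=p,d=d,**k)
cv2.imwrite("pics/w5.png",p[:,:,::-1])
hsv=cv2.cvtColor(p,cv2.COLOR_RGB2HSV);H,S,V=[hsv[...,i].astype(int) for i in range(3)]
for n,w in [("rib_red_mid",.006)]:
    r=search_frame(n,"wrist");print(r[:2])
q=k["R"]@np.array([.469,.1885,.006])+k["t"];q=(q[0]/q[2]*k["fx"]+k["cx"],q[1]/q[2]*k["fy"]+k["cy"]);print(q)
red=blob((S>150)&((H<8)|(H>172)),q,110);print("red",rect(red,.006,k))
```

```text
[0.46992195 0.18812027 0.12106691] [1.e-03 1.e+00 5.e-04] 51.78647765592426 [0.01997685 0.23969284 0.71306517] 10.225
[{'location': [0.4288, 0.0142, 0.008], 'conf': 0.67}]
(np.float64(258.4441007755092), np.float64(178.72774174744094))
red (array([468.4, 188.6], dtype=float32), [97.8, 39.7], np.float32(178.6))
```

View pics/w5.png

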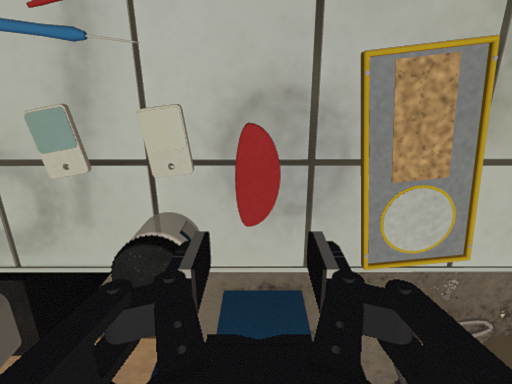

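The red rib shows at (258,175), lengthwise along x, with the black pot well clear on the left. The network's reading for it was wrong: it reported the turquoise chip's place. The colour segmentation agrees with my first look.

Emit:
{"name": "play_rows", "arguments": {"travel": [[0.05, 0, 0], [0.1, 0, 0], [0.114, 0, 0], [0.117, 0, 0], [0.119, 0, 0], [0.12, 0, 0], [0.12, 0, 0]], "delta_rot": [[0, 0, 0], [0, 0, 0], [0, 0, 0], [0, 0, 0], [0, 0, 0], [0, 0, 0], [0, 0, 0]], "gripper": [0.052, 0.052, 0.052, 0.052, 0.052, 0.052, 0.052]}}

```text
time_s: 11.2
ee_pos: [0.4701, 0.1885, 0.0013]
tcp_rot: [0.708, 0.0, 0.706, 0.0]
ft_force: [0.1, -0.6, 0.3]
finger_gap: 0.605
```

Emit:
{"name": "play_rows", "arguments": {"travel": [[0.001, 0, 0], [0.002, 0, 0], [0.002, 0, 0]], "delta_rot": [[0, 0, 0], [0, 0, 0], [0, 0, 0]], "gripper": [0.052, 0.052, 0.052]}}

```text
time_s: 11.58
ee_pos: [0.4692, 0.1882, -0.0018]
tcp_rot: [0.707, -0.0, 0.707, 0.0]
ft_force: [0.1, 0.1, 0.1]
finger_gap: 0.606
```

Emit:
{"name": "play_rows", "arguments": {"travel": [[0, 0, 0], [0, 0, 0], [0, 0, 0], [0, 0, 0], [0, 0, 0]], "delta_rot": [[0, 0, 0], [0, 0, 0], [0, 0, 0], [0, 0, 0], [0, 0, 0]], "gripper": [0.03, 0.03, 0.03, 0.03, 0.03]}}

```text
time_s: 12.2
ee_pos: [0.4697, 0.1884, -0.0014]
tcp_rot: [0.707, 0.0, 0.707, 0.0]
ft_force: [-1.0, -0.9, 5.5]
finger_gap: 0.469
```

Emit:
{"name": "play_rows", "arguments": {"travel": [[-0.02, 0, 0], [-0.07, 0, 0], [-0.12, 0, 0], [-0.12, 0, 0], [-0.12, 0, 0]], "delta_rot": [[0, 0, 0], [0, 0, 0], [0, 0, 0], [0, 0, 0], [0, 0, 0]], "gripper": [0.03, 0.03, 0.03, 0.03, 0.03]}}

```text
time_s: 12.82
ee_pos: [0.4685, 0.1879, 0.1174]
tcp_rot: [0.707, -0.0, 0.708, -0.0]
ft_force: [0.4, 0.0, -1.6]
finger_gap: 0.466
```

Run:
```python
from seg import *
P,R,o=pose();print(P,R.as_matrix()[:,1].round(4),o["finger_gap"]*85.4,o["ft_force"],o["time_s"])
k=get_calibration("wrist");p,d=snapshot("wrist")
cv2.imwrite("pics/w6.png",p[:,:,::-1])
go((.4212,-.2444,.13),np.radians(88.6))
```

```text
[0.46853145 0.18789964 0.11736611] [-2.e-04  1.e+00 -6.e-04] 39.761720658578255 [ 0.35832708  0.03009629 -1.57170394] 12.825
travel [-0.0126, -0.4321, -0.0469] rot [0.0246, -0.0031, 0.0013]
```

View pics/w6.png

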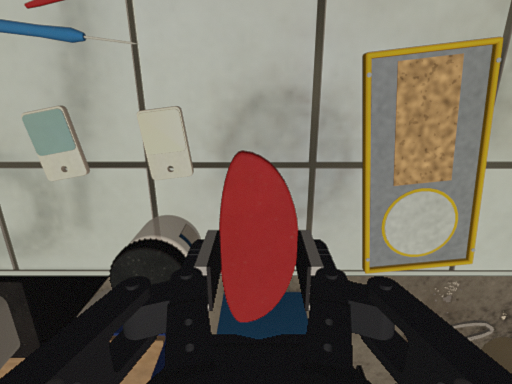

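The rib is held flat between the pads, spanning (242,152) to (243,322). I'll measure how it sits in the grip.

Run:
```python
from seg import *
P,R,o=pose()
k=get_calibration("wrist");p,d=snapshot("wrist")
hsv=cv2.cvtColor(p,cv2.COLOR_RGB2HSV);H,S,V=[hsv[...,i].astype(int) for i in range(3)]
red=blob((S>130)&((H<8)|(H>172)),(258,240),110)
uv=red.astype(int);z=d[uv[:,1],uv[:,0]];g=z>0
W=(np.c_[(uv[:,0]-k["cx"])/k["fx"]*z,(uv[:,1]-k["cy"])/k["fy"]*z,z]-k["t"])@k["R"];W=W[g]
A=np.c_[W[:,:2],np.ones(len(W))];c=np.linalg.lstsq(A,W[:,2],rcond=None)[0];zt=np.median(W[:,2]);print("plane",c,"top z",zt,"TCP",P)
r=rect(red,zt,k);print(r, "offset from TCP mm",r[0]-P[:2]*1000)
```

```text
plane [-0.96001152 -0.6424189   0.68771704] top z 0.12429845153988309 TCP [0.46800114 0.18765904 0.11665902]
(array([466.4, 188.4], dtype=float32), [98.9, 41.0], np.float32(179.3)) offset from TCP mm [-1.60115045  0.74095017]
```

Emit:
{"name": "play_rows", "arguments": {"travel": [[0, -0.05, -0.006], [0, -0.1, -0.012], [0, -0.15, -0.018], [0, -0.2, -0.024], [0, -0.25, -0.03], [0, -0.3, -0.035], [0, -0.35, -0.04], [0, -0.4, -0.045], [0, -0.4336, -0.0462], [0, -0.4336, -0.0462], [0, -0.4336, -0.0462], [0, -0.4336, -0.0462]], "delta_rot": [[0.012, 0, 0], [0.012, 0, 0], [0.012, 0, 0], [0.012, 0, 0], [0.012, 0, 0], [0.012, 0, 0], [0.012, 0, 0], [0.012, 0, 0], [0.012, 0, 0], [0.012, 0, 0], [0.012, 0, 0], [0.012, 0, 0]], "gripper": [0.03, 0.03, 0.03, 0.03, 0.03, 0.03, 0.03, 0.03, 0.03, 0.03, 0.03, 0.03]}}

```text
time_s: 14.42
ee_pos: [0.4228, -0.2441, 0.1177]
tcp_rot: [0.707, 0.004, 0.708, -0.003]
ft_force: [-0.4, -0.7, 0.7]
finger_gap: 0.469
```

Run:
```python
from seg import *
P,R,o=pose();print(P,R.as_matrix()[:,1].round(4),o["finger_gap"]*85.4,o["ft_force"],o["time_s"])
k=get_calibration("wrist");p,d=snapshot("wrist")
hsv=cv2.cvtColor(p,cv2.COLOR_RGB2HSV);H,S,V=[hsv[...,i].astype(int) for i in range(3)]
red=blob((S>130)&((H<8)|(H>172)),(258,240),110)
r=rect(red,P[2]+.0076,k);print(r)
cv2.imwrite("pics/w7.png",p[:,:,::-1])
go((.4228,-.2451,.004),np.radians(89.3))
```

```text
[ 0.42283111 -0.24409216  0.11765106] [0.0102 0.9999 0.0011] 40.0465953097194 [-0.44315687 -0.65372514  0.70804892] 14.425
(array([ 421.3, -243.3], dtype=float32), [99.1, 41.1], np.float32(178.7))
travel [0.1139, -0.001, -0.0001] rot [0.0022, -0.0009, -0.0007]
```

Emit:
{"name": "play_rows", "arguments": {"travel": [[0.05, -0.001, 0], [0.09, -0.001, 0], [0.107, -0.001, 0], [0.111, -0.001, 0], [0.113, -0.001, 0], [0.113, -0.001, 0], [0.113, -0.001, 0]], "delta_rot": [[0, 0, 0], [0, 0, 0], [0, 0, 0], [0, 0, 0], [0, 0, 0], [0, 0, 0], [0, 0, 0]], "gripper": [0.03, 0.03, 0.03, 0.03, 0.03, 0.03, 0.03]}}

```text
time_s: 15.35
ee_pos: [0.4239, -0.2468, 0.0062]
tcp_rot: [0.708, 0.004, 0.707, -0.004]
ft_force: [-0.2, -0.2, -0.1]
finger_gap: 0.467
```

Emit:
{"name": "play_rows", "arguments": {"travel": [[0.0012, 0, 0], [0.0012, 0, 0], [0.0012, 0, 0], [0.0012, 0, 0], [0.0012, 0, 0], [-0.02, 0, 0], [-0.08, 0, 0], [-0.13, 0, 0], [-0.13, 0, 0], [-0.13, 0, 0]], "delta_rot": [[0, 0, 0], [0, 0, 0], [0, 0, 0], [0, 0, 0], [0, 0, 0], [0, 0, 0], [0, 0, 0], [0, 0, 0], [0, 0, 0], [0, 0, 0]], "gripper": [0.03, 0.055, 0.055, 0.055, 0.055, 0.055, 0.055, 0.055, 0.055, 0.055]}}

```text
time_s: 16.6
ee_pos: [0.4229, -0.2462, 0.1351]
tcp_rot: [0.707, 0.004, 0.707, -0.004]
ft_force: [-0.5, -0.2, -0.5]
finger_gap: 0.644
```

Run:
```python
from seg import *
P,R,o=pose();print(P,o["finger_gap"]*85.4,o["time_s"])
k=get_calibration("wrist");p,d=snapshot("wrist")
hsv=cv2.cvtColor(p,cv2.COLOR_RGB2HSV);H,S,V=[hsv[...,i].astype(int) for i in range(3)]
red=blob((S>130)&((H<8)|(H>172)),(258,180),120);print(rect(red,.012,k))
v,u=np.mgrid[:384,:512];X=np.stack([(u-k["cx"])/k["fx"]*d,(v-k["cy"])/k["fy"]*d,d],-1);W=(X-k["t"])@k["R"]
q=red.astype(int);w=W[q[:,1],q[:,0]];w=w[d[q[:,1],q[:,0]]>0];print("z pct",np.percentile(w[:,2],[5,50,95]))
cv2.imwrite("pics/w8.png",p[:,:,::-1])
go((.5335,.102,.12),0)
```

```text
[ 0.42289953 -0.24623846  0.13505551] 55.013055646490585 16.6
(array([ 422.9, -245.2], dtype=float32), [97.7, 40.2], np.float32(178.1))
z pct [0.01088267 0.01220279 0.01329204]
travel [0.0144, 0.3492, 0.1071] rot [1.559, -0.0023, 0.0006]
```

View pics/w8.png

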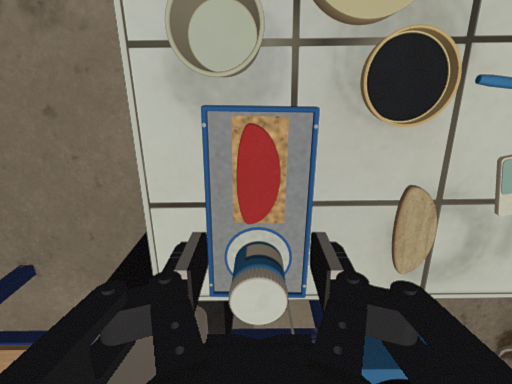

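The red rib lies flat in the middle of the cork (258,174) and the blue pot stands upright on its disc. The measured rib centre is within 2 mm of the strip's middle.

Emit:
{"name": "play_rows", "arguments": {"travel": [[-0.02, 0.349, 0.107], [-0.02, 0.349, 0.107], [-0.02, 0.349, 0.107], [-0.02, 0.349, 0.107], [-0.02, 0.349, 0.107], [-0.02, 0.349, 0.107], [-0.02, 0.349, 0.107], [-0.02, 0.349, 0.107], [0.014, 0.349, 0.107], [0.014, 0.349, 0.107], [0.014, 0.349, 0.107], [0.014, 0.349, 0.107]], "delta_rot": [[1.559, 0, 0], [1.559, 0, 0], [1.559, 0, 0], [1.559, 0, 0], [1.559, 0, 0], [1.559, 0, 0], [1.559, 0, 0], [1.559, 0, 0], [1.559, 0, 0], [1.559, 0, 0], [1.559, 0, 0], [1.559, 0, 0]], "gripper": [0.085, 0.085, 0.085, 0.085, 0.085, 0.085, 0.085, 0.085, 0.085, 0.085, 0.085, 0.085], "newtons": 30}}

```text
time_s: 18.15
ee_pos: [0.5349, 0.1012, 0.1222]
tcp_rot: [0.501, 0.5, 0.5, -0.499]
ft_force: [-0.6, 0.8, -0.1]
finger_gap: 0.995
```

Run:
```python
from h import *
P,R,o=pose();print(P,R.as_matrix()[:,1].round(4),o["finger_gap"],o["time_s"]);go((.5335,.102,.021),0)
```

```text
[0.53494014 0.10123011 0.12219086] [1.     0.001  0.0014] 0.9952321112521815 18.15
travel [0.1012, -0.0016, -0.0007] rot [0.001, -0.0003, -0.0014]
```

Emit:
{"name": "play_rows", "arguments": {"travel": [[0.05, -0.001, -0.0007], [0.09, -0.001, -0.0007], [0.1, -0.001, -0.0007], [0.1, -0.001, -0.0007], [0.1, -0.001, -0.0007], [0.1, -0.001, -0.0007], [0.1, -0.001, -0.0007], [0.1, -0.001, -0.0007], [0.1, -0.001, -0.0007]], "delta_rot": [[0, 0, 0], [0, 0, 0], [0, 0, 0], [0, 0, 0], [0, 0, 0], [0, 0, 0], [0, 0, 0], [0, 0, 0], [0, 0, 0]], "gripper": [0.085, 0.085, 0.085, 0.085, 0.05, 0.05, 0.05, 0.05, 0.05]}}

```text
time_s: 19.27
ee_pos: [0.5351, 0.1023, 0.0235]
tcp_rot: [0.501, 0.501, 0.499, -0.499]
ft_force: [-1.0, -0.4, 6.3]
finger_gap: 0.74
```

Run:
```python
from h import *
P,R,o=pose();print(P,o["finger_gap"]*85.4,o["ft_force"]);go((.5122,.344,.11),0)
```

```text
[0.53505287 0.10233426 0.02353629] 63.19042407364142 [-0.98455742 -0.36711713  6.32929306]
travel [-0.0864, -0.0225, -0.2417] rot [0.0001, -0.0008, -0.0042]
```

Emit:
{"name": "play_rows", "arguments": {"travel": [[-0.03, 0, 0], [-0.09, 0, 0], [-0.09, -0.005, -0.05], [-0.09, -0.01, -0.1], [-0.09, -0.015, -0.15], [-0.09, -0.02, -0.2], [-0.09, -0.0215, -0.235], [-0.09, -0.0215, -0.2423], [-0.09, -0.0215, -0.2423], [-0.09, -0.0215, -0.2423], [-0.09, -0.0215, -0.2423]], "delta_rot": [[0, 0, 0], [0, 0, 0], [0, 0, 0], [0, 0, 0], [0, 0, 0], [0, 0, 0], [0, 0, 0], [0, 0, 0], [0, 0, 0], [0, 0, 0], [0, 0, 0]], "gripper": [0.05, 0.05, 0.05, 0.05, 0.05, 0.05, 0.05, 0.05, 0.05, 0.05, 0.05]}}

```text
time_s: 20.65
ee_pos: [0.5121, 0.343, 0.1115]
tcp_rot: [-0.5, -0.5, -0.5, 0.501]
ft_force: [0.5, 0.3, -1.0]
finger_gap: 0.735
```

Run:
```python
from h import *
P,R,o=pose();print(P,o["finger_gap"]*85.4,o["ft_force"],o["time_s"])
k=get_calibration("wrist");p,d=snapshot("wrist");cv2.imwrite("pics/w9.png",p[:,:,::-1])
go((.5122,.344,.029),0)
```

```text
[0.51211078 0.3430224  0.11145923] 62.7506034031874 [ 0.54622822  0.26440675 -0.9748476 ] 20.65
travel [0.0825, 0.0001, -0.0008] rot [-0.0017, 0.0001, 0.0]
```

View pics/w9.png

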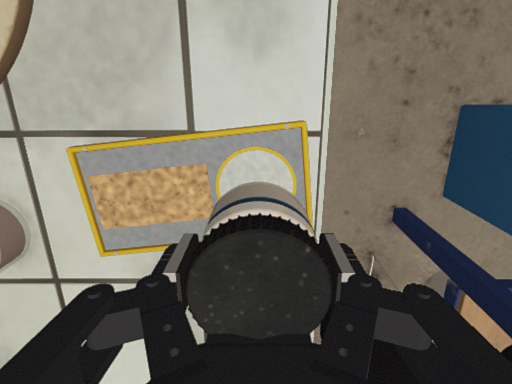

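The white pot is held upright with its black lid level, over the yellow-ringed disc (256,182).

Emit:
{"name": "play_rows", "arguments": {"travel": [[0.04, 0, -0.0005], [0.07, 0, -0.0005], [0.081, 0, -0.0005], [0.082, 0, -0.0005], [0.082, 0, -0.0005], [0.082, 0, -0.0005], [0.082, 0, -0.0005], [0.082, 0, -0.0005], [0.082, 0, -0.0005], [0.03, 0, -0.0005], [-0.04, 0, -0.0005], [-0.04, 0, -0.0005]], "delta_rot": [[0, 0, 0], [0, 0, 0], [0, 0, 0], [0, 0, 0], [0, 0, 0], [0, 0, 0], [0, 0, 0], [0, 0, 0], [0, 0, 0], [0, 0, 0], [0, 0, 0], [0, 0, 0]], "gripper": [0.05, 0.05, 0.05, 0.05, 0.05, 0.085, 0.085, 0.085, 0.085, 0.085, 0.085, 0.085]}}

```text
time_s: 22.2
ee_pos: [0.5148, 0.3469, 0.1576]
tcp_rot: [0.501, 0.504, 0.499, -0.496]
ft_force: [0.1, 1.1, -0.8]
finger_gap: 0.995
```

Run:
```python
from h import *
P,R,o=pose();print(P,o["finger_gap"]*85.4,o["ft_force"],o["time_s"])
k=get_calibration("wrist");p,d=snapshot("wrist")
v,u=np.mgrid[:384,:512];X=np.stack([(u-k["cx"])/k["fx"]*d,(v-k["cy"])/k["fy"]*d,d],-1);W=(X-k["t"])@k["R"]
m=(d>0)&(abs(W[...,2]-.071)<.004)&(abs(W[...,0]-.512)<.04)&(abs(W[...,1]-.344)<.04)
w=(W[m]*1000)[:,:2].astype(np.float32);print(len(w),cv2.minEnclosingCircle(w),np.median(W[m][:,2]))
go((.4364,.011,.12),np.radians(100.8))
```

```text
[0.51482944 0.34689502 0.15755645] 84.96687730696785 [ 0.11381137  1.13465325 -0.75028869] 22.2
4024 ((513.825439453125, 343.90087890625), 31.706401824951172) 0.07130037754123911
travel [0.0338, -0.0777, 0.3354] rot [-1.7593, 0.0027, -0.009]
```

Emit:
{"name": "play_rows", "arguments": {"travel": [[0, -0.076, 0.333], [0, -0.076, 0.333], [0, -0.076, 0.333], [0, -0.076, 0.333], [0, -0.076, 0.333], [0, -0.076, 0.333], [0, -0.076, 0.333], [0, -0.076, 0.333], [0.031, -0.076, 0.333], [0.031, -0.076, 0.333], [0.031, -0.076, 0.333], [0.031, -0.076, 0.333]], "delta_rot": [[-1.759, 0, 0], [-1.759, 0, 0], [-1.759, 0, 0], [-1.759, 0, 0], [-1.759, 0, 0], [-1.759, 0, 0], [-1.759, 0, 0], [-1.759, 0, 0], [-1.759, 0, 0], [-1.759, 0, 0], [-1.759, 0, 0], [-1.759, 0, 0]], "gripper": [0.05, 0.05, 0.05, 0.05, 0.05, 0.05, 0.05, 0.05, 0.05, 0.05, 0.05, 0.05], "newtons": 25}}

```text
time_s: 23.75
ee_pos: [0.4355, 0.0119, 0.1199]
tcp_rot: [0.704, -0.066, 0.704, 0.066]
ft_force: [-0.0, -0.8, 0.9]
finger_gap: 0.592
```

```bash
cat > chip.py <<'E'
from seg import *
def look(ztop,q=None,name=None):
    "turquoise glaze and chip outline: glaze rect (world, at height ztop)"
    P,R,o=pose();print(P,R.as_matrix()[:,1].round(4),o["finger_gap"]*85.4,o["ft_force"],o["time_s"])
    k=get_calibration("wrist");p,d=snapshot("wrist")
    if name: cv2.imwrite(f"pics/{name}.png",p[:,:,::-1])
    hsv=cv2.cvtColor(p,cv2.COLOR_RGB2HSV);H,S,V=[hsv[...,i].astype(int) for i in range(3)]
    if q is None:
        q=k["R"]@np.array([.4264,.0087,ztop])+k["t"];q=(q[0]/q[2]*k["fx"]+k["cx"],q[1]/q[2]*k["fy"]+k["cy"])
    b=blob((S>26)&(H>60)&(H<105),q,60);c,e,a=rect(b,ztop,k);print("glaze px",b.mean(0),c,e,a);return c,e,a,k,d
E
python3 - <<'E'
from chip import *
c,e,a,k,d=look(.006,name="w10")
v,u=np.mgrid[:384,:512];X=np.stack([(u-k["cx"])/k["fx"]*d,(v-k["cy"])/k["fy"]*d,d],-1);W=(X-k["t"])@k["R"]
Z=cv2.medianBlur(np.where(d>0,W[...,2],0).astype(np.float32),5)
m=(Z>.003)&(Z<.012)&(abs(W[...,0]-.4364)<.045)&(abs(W[...,1]-.011)<.04)
w=(W[m]*1000)[:,:2].astype(np.float32);r=cv2.minAreaRect(w);print("chip",r)
E
```

```text
[0.4354863  0.01187967 0.11987535] [-1.855e-01  9.826e-01  2.000e-04] 50.552709075543426 [-0.02651605 -0.81286078  0.93882086] 23.75
glaze px [256.43308167 168.36925189] [425.2   8.2] [35.2, 34.7] 100.7
chip ((435.02978515625, 9.195943832397461), (61.92302322387695, 37.88492202758789), 11.364171028137207)
```

View pics/w10.png

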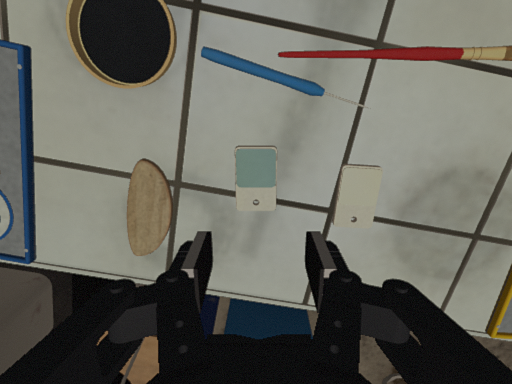

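The turquoise chip (256,178) lies square to the jaws, and nothing is near the fingers.

Emit:
{"name": "play_rows", "arguments": {"travel": [[0.05, -0.001, 0], [0.1, -0.001, 0], [0.116, -0.001, 0], [0.12, -0.001, 0], [0.122, -0.001, 0], [0.122, -0.001, 0], [0.122, -0.001, 0], [0.122, -0.001, 0], [0.122, -0.001, 0], [0.122, -0.001, 0], [0.122, -0.001, 0], [0.122, -0.001, 0]], "delta_rot": [[0, 0, 0], [0, 0, 0], [0, 0, 0], [0, 0, 0], [0, 0, 0], [0, 0, 0], [0, 0, 0], [0, 0, 0], [0, 0, 0], [0, 0, 0], [0, 0, 0], [0, 0, 0]], "gripper": [0.05, 0.05, 0.05, 0.05, 0.05, 0.05, 0.028, 0.028, 0.028, 0.028, 0.028, 0.028]}}

```text
time_s: 25.3
ee_pos: [0.437, 0.0109, -0.0006]
tcp_rot: [0.705, -0.066, 0.703, 0.066]
ft_force: [-0.5, 0.5, 5.0]
finger_gap: 0.437
```

Emit:
{"name": "play_rows", "arguments": {"travel": [[-0.02, 0, 0], [-0.07, 0, 0], [-0.12, 0, 0], [-0.12, 0, 0], [-0.12, 0, 0]], "delta_rot": [[0, 0, 0], [0, 0, 0], [0, 0, 0], [0, 0, 0], [0, 0, 0]], "gripper": [0.028, 0.028, 0.028, 0.028, 0.028]}}

```text
time_s: 25.92
ee_pos: [0.4356, 0.0109, 0.1181]
tcp_rot: [0.704, -0.066, 0.704, 0.066]
ft_force: [-0.5, -0.6, -0.6]
finger_gap: 0.434
```

Run:
```python
from chip import *
P,_,_=pose()
c,e,a,k,d=look(P[2]+.0076,q=(256,215),name="w11")
print("glaze-TCP",c-P[:2]*1000)
go((.4188,.3337,.12),np.radians(96.3))
```

```text
[0.43563298 0.01085636 0.11809438] [-0.1871  0.9823  0.    ] 37.056305714451675 [-0.5298725  -0.55226534 -0.59064929] 25.925
glaze px [259.42130695 224.76530143] [423.2   9.1] [35.6, 35.4] 100.8
glaze-TCP [-12.432965    -1.75636093]
travel [-0.0026, 0.3202, 0.0445] rot [0.0782, -0.0019, -0.0002]
```

View pics/w11.png

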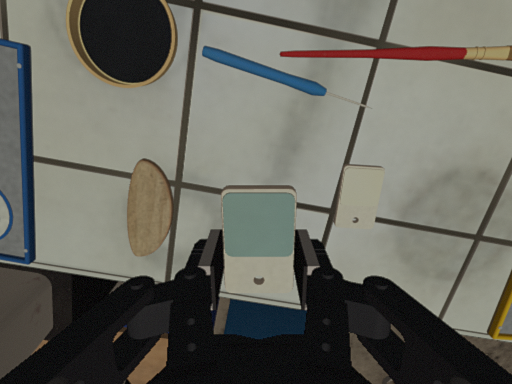

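The chip is held level and square in the jaws, with its glaze centred at (259,225) and its long axis along the tool.

Emit:
{"name": "play_rows", "arguments": {"travel": [[-0.003, 0.05, 0.007], [-0.003, 0.1, 0.015], [-0.003, 0.15, 0.022], [-0.003, 0.2, 0.029], [-0.003, 0.25, 0.036], [-0.003, 0.29, 0.042], [-0.003, 0.315, 0.046], [-0.003, 0.3203, 0.0465], [-0.003, 0.3203, 0.0465], [-0.003, 0.3203, 0.0465], [-0.003, 0.3203, 0.0465]], "delta_rot": [[0.078, 0, 0], [0.078, 0, 0], [0.078, 0, 0], [0.078, 0, 0], [0.078, 0, 0], [0.078, 0, 0], [0.078, 0, 0], [0.078, 0, 0], [0.078, 0, 0], [0.078, 0, 0], [0.078, 0, 0]], "gripper": [0.028, 0.028, 0.028, 0.028, 0.028, 0.028, 0.028, 0.028, 0.028, 0.028, 0.028]}}

```text
time_s: 27.35
ee_pos: [0.4219, 0.3332, 0.1213]
tcp_rot: [0.706, -0.039, 0.706, 0.038]
ft_force: [0.4, -0.6, -0.9]
finger_gap: 0.433
```

Run:
```python
from chip import *
P,_,_=pose()
c,e,a,k,d=look(P[2]+.0076,q=(256,215),name="w12")
t=np.radians(6.3);print("chip centre est",c+10.3*np.array([np.cos(t),np.sin(t)]),"want 418.8 333.7")
go((.4208,.3339,.0045),np.radians(96.3))
```

```text
[0.42187723 0.33317836 0.12133381] [-1.085e-01  9.941e-01 -2.000e-04] 36.966585746057454 [ 0.4097892  -0.58173859 -0.87935648] 27.35
glaze px [259.37629221 224.80794854] [409.4 332.4] [35.6, 35.4] 96.2
chip centre est [419.63779174 333.5302573 ] want 418.8 333.7
travel [0.1169, 0.0007, -0.0011] rot [-0.0011, 0.0001, 0.0001]
```

Emit:
{"name": "play_rows", "arguments": {"travel": [[0.05, 0, -0.0007], [0.095, 0, -0.0007], [0.111, 0, -0.0007], [0.115, 0, -0.0007], [0.117, 0, -0.0007], [0.117, 0, -0.0007], [0.117, 0, -0.0007]], "delta_rot": [[0, 0, 0], [0, 0, 0], [0, 0, 0], [0, 0, 0], [0, 0, 0], [0, 0, 0], [0, 0, 0]], "gripper": [0.028, 0.028, 0.028, 0.028, 0.028, 0.028, 0.028]}}

```text
time_s: 28.28
ee_pos: [0.4218, 0.3347, 0.0054]
tcp_rot: [0.707, -0.038, 0.705, 0.039]
ft_force: [-0.0, 0.4, 1.6]
finger_gap: 0.433
```

Emit:
{"name": "play_rows", "arguments": {"travel": [[0, 0, 0], [0, 0, 0], [0, 0, 0], [0, 0, 0], [-0.02, 0, 0], [-0.08, 0, 0], [-0.14, 0, -0.03], [-0.16, 0, -0.05], [-0.16, 0, -0.05], [-0.16, 0, -0.05]], "delta_rot": [[0, 0, 0], [0, 0, 0], [0, 0, 0], [0, 0, 0], [0, 0, 0], [0, 0, 0], [0, 0, 0], [0, 0, 0], [0, 0, 0], [0, 0, 0]], "gripper": [0.05, 0.05, 0.05, 0.05, 0.05, 0.05, 0.05, 0.05, 0.05, 0.05]}}

```text
time_s: 29.52
ee_pos: [0.3714, 0.3285, 0.1636]
tcp_rot: [0.706, -0.039, 0.706, 0.039]
ft_force: [0.3, 0.1, -0.8]
finger_gap: 0.585
```

Run:
```python
from chip import *
k=get_calibration("wrist");q=k["R"]@np.array([.4095,.3325,.012])+k["t"];q=(q[0]/q[2]*k["fx"]+k["cx"],q[1]/q[2]*k["fy"]+k["cy"])
c,e,a,k,d=look(.012,q=q,name="w13")
t=np.radians(a-90 if a>45 else a);print("chip centre est",c+10.3*np.array([np.cos(t),np.sin(t)]))
v,u=np.mgrid[:384,:512];X=np.stack([(u-k["cx"])/k["fx"]*d,(v-k["cy"])/k["fy"]*d,d],-1);W=(X-k["t"])@k["R"]
m=(d>0)&(np.hypot(W[...,0]-.4095,W[...,1]-.3325)<.014);print("z glaze",np.percentile(W[m][:,2],[5,50,95]))
m=(d>0)&(abs(W[...,2]-.071)<.004)&(abs(W[...,0]-.512)<.04)&(abs(W[...,1]-.344)<.04)
print(cv2.minEnclosingCircle((W[m]*1000)[:,:2].astype(np.float32)))
p,_=snapshot("top");cv2.imwrite("pics/top2.png",cv2.resize(p[130:270,120:400,::-1],(800,400),interpolation=2))
```

```text
[0.37136676 0.32845361 0.16358507] [-1.100e-01  9.939e-01 -5.000e-04] 49.99535818996562 [ 0.28298509  0.06245588 -0.78205209] 29.525
glaze px [260.04902962 204.40755873] [410.2 334.6] [35.1, 33.8] 96.3
chip centre est [420.4378  335.73026]
z glaze [0.01195062 0.0131062  0.01417626]
((513.2906494140625, 343.5849609375), 32.02898025512695)
```

View pics/w13.png

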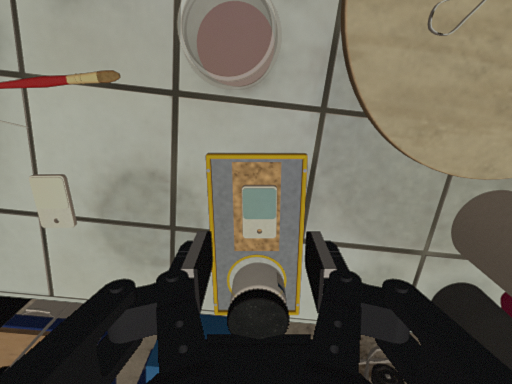

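View pics/top2.png

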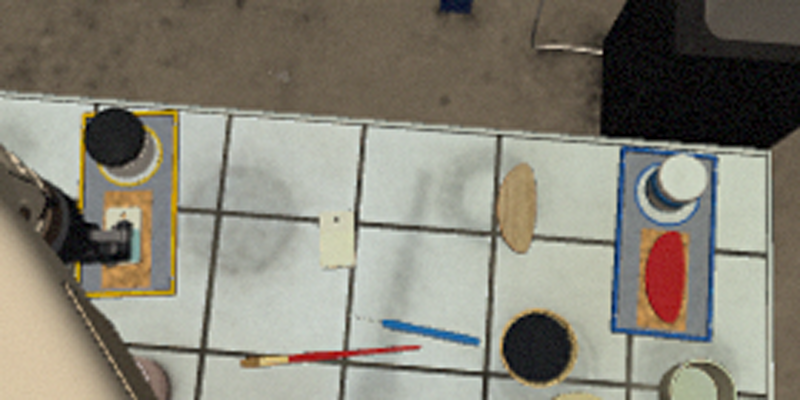

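The last two views show the chip flat and lengthwise on the yellow tray's cork (259,212), about 2–3 mm off the middle. Both pots stand upright on their discs, the red rib is on the blue tray's cork, and the cream chip and wooden rib are untouched. The gripper is clear of everything.

```bash
python3 -c "
from station import robot
print(robot.close_job())"
```

```text
the job is handed in; nothing more can be done
None
```

Both kits are made up, and I handed the job in at about 29.6 s. I worked in the order you gave: blue pot, red rib, white pot with the black lid, turquoise chip. No pot tipped. The highest force in the readings at the end of each move was about 6 N.

My last checks showed each piece close to the middle of its place:

| Piece | Offset from the middle | Height or alignment |
|---|---|---|
| Blue pot with white lid | about 2 mm | lid top 71 mm above the table, as expected standing on the deck |
| Red rib | about 2 mm | flat, 0.5° off the strip's length |
| White pot with black lid | about 1 mm | lid top 71 mm when set down; position rechecked at the end |
| Turquoise chip | about 2–3 mm to one side | flat, in line with the strip |

- **Chip offset:** this is the largest error. Just before I set the chip down I measured it within 1 mm, so the two readings disagree slightly. I left it as it was.
- **Left alone:** in the last pictures the cream chip and the wooden rib look undisturbed; I did not remeasure them.
- **Network misses:** in one view the network put the red rib where the turquoise chip lay, and in two others it missed the blue pot. I used colour and depth measurements instead.

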